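Build up the shortbread tower and show its crown piece on the video call

TASK

Lay the two long shortbread fingers from the wooden board crosswise over the two on the white platter, one across each end with its outer long side flush with the lower fingers' ends, so the tower becomes a square; lay them down, do not drop them, and leave the spoon, whisk and ramekin alone. Then pick up the short piece that will crown the tower and show its underside to the colleague on the tablet: held in front of the middle of the screen, 13 cm off it, underside parallel to and facing the screen, its length running along the screen's long side. Finish while still holding it there, without letting go.

Things in the scene. Friction and masses are not known exactly. Their poses are not given: they have to be found in the camera images.
- platter: square white ceramic serving platter, 160 x 160 mm, 14 mm thick, fixed on the counter. Origin at the centre of its underside; z up, x and y along its sides. The two lower shortbread fingers lie on it along its x, at y = +38 and -38 mm. The second layer belongs along its y, centred at x = +38 and -38 mm (either finger at either end), undersides 32 mm above its origin.
- board: wooden cutting board, 200 mm (its x) x 240 mm (its y), 16 mm thick, fixed on the counter, on the robot's left or right, the platter on the other side. Origin at the centre of its underside, z up. The two long fingers and the short piece lie flat on it side by side, roughly along its x, about 75 mm apart, in any order.
- base_left: lower shortbread finger already on the platter (its +y side): loose, 100 x 24 x 18 mm. Origin at the centre of its underside, x along its length, z up.
- base_right: the other lower finger, the same, on the platter's -y side.
- finger_a: long shortbread finger on the board: sandy-coloured bar, 100 x 24 x 18 mm, about 45 g, rows of small dark pricks on top. Origin at the centre of its underside, x along its length, y across its width, z up out of its pricked top.
- finger_b: the second long shortbread finger on the board, the same as finger_a and interchangeable with it.
- crown: the short crown piece on the board: shortbread of the same colour, 66 x 30 x 18 mm, about 35 g. Origin at the centre of its underside, x along its length, y across its width, z up out of its pricked top; its underside is the plain face.
- tablet: black tablet, 240 x 165 x 9 mm, fixed on a wooden stand beyond board and platter; its screen slopes 35 degrees to the counter, facing up and towards the robot. Origin at the screen centre, 82 mm above the counter; z straight out of the screen, y along its 240 mm side (level), x up the slope. Crown piece: underside 130 mm out along z, its z along this z, its length along this y.
- ramekin: bystander: small white ceramic bowl, 90 mm across and 50 mm high, near the far left. Origin at the centre of its underside.
- spoon: bystander: wooden spoon, 250 mm long, lying between the board and the platter, pointing roughly away from the robot. Origin midway under it.
- whisk: bystander: flat steel whisk, about 280 mm long and 16 mm high, lying near the far right. Origin under where its handle meets its wires.
Mind the look-alikes: they are no part of the job. Leave any green or purple look-alike of the base_left alone.

How it is judged:
On the way:
1. both long fingers lie crosswise on the lower two, one at each end, released and at rest, the crown piece still lying on the board (((x of finger_a in the frame of platter between 0.026 and 0.05 m and y of finger_a in the frame of platter between -0.012 and 0.012 m and z of finger_a in the frame of platter between 0.027 and 0.037 m and angle between the x axis of each of finger_a, finger_b and the y axis of platter, either way round below 0.2 rad and angle between each of finger_a, finger_b's own z axis and vertical below 0.12 rad and linear speed of each of finger_a, finger_b below 0.03 m/s and contact force between the fingers and finger_a below 0.1 N and x of finger_b in the frame of platter between -0.05 and -0.026 m and y of finger_b in the frame of platter between -0.012 and 0.012 m and z of finger_b in the frame of platter between 0.027 and 0.037 m and contact force between the fingers and finger_b below 0.1 N) or (x of finger_a in the frame of platter between -0.05 and -0.026 m and y of finger_a in the frame of platter between -0.012 and 0.012 m and z of finger_a in the frame of platter between 0.027 and 0.037 m and angle between the x axis of each of finger_a, finger_b and the y axis of platter, either way round below 0.2 rad and angle between each of finger_a, finger_b's own z axis and vertical below 0.12 rad and linear speed of each of finger_a, finger_b below 0.03 m/s and contact force between the fingers and finger_a below 0.1 N and x of finger_b in the frame of platter between 0.026 and 0.05 m and y of finger_b in the frame of platter between -0.012 and 0.012 m and z of finger_b in the frame of platter between 0.027 and 0.037 m and contact force between the fingers and finger_b below 0.1 N)) and height (world z) of crown below 0.03 m and distance of each of base_left, base_right from where it was at the start of the episode below 0.012 m and angle between the x axis of each of base_left, base_right and the x axis of platter, either way round below 0.2 rad), for 0.2 s.
At the end, for the whole second after the job is handed in: Long fingers flat and released, within 12 mm and 11 deg of their places; lower two moved under 12 mm, 11 deg. Crown piece still, in the fingers, touching nothing else: underside facing the screen, 100-160 mm off, within 30 mm of its middle, parallel and along its long side within 12 deg (((x of finger_a in the frame of platter between 0.026 and 0.05 m and y of finger_a in the frame of platter between -0.012 and 0.012 m and z of finger_a in the frame of platter between 0.027 and 0.037 m and angle between the x axis of each of finger_a, finger_b and the y axis of platter, either way round below 0.2 rad and angle between each of finger_a, finger_b's own z axis and vertical below 0.12 rad and linear speed of each of finger_a, finger_b below 0.03 m/s and contact force between the fingers and finger_a below 0.1 N and x of finger_b in the frame of platter between -0.05 and -0.026 m and y of finger_b in the frame of platter between -0.012 and 0.012 m and z of finger_b in the frame of platter between 0.027 and 0.037 m and contact force between the fingers and finger_b below 0.1 N) or (x of finger_a in the frame of platter between -0.05 and -0.026 m and y of finger_a in the frame of platter between -0.012 and 0.012 m and z of finger_a in the frame of platter between 0.027 and 0.037 m and angle between the x axis of each of finger_a, finger_b and the y axis of platter, either way round below 0.2 rad and angle between each of finger_a, finger_b's own z axis and vertical below 0.12 rad and linear speed of each of finger_a, finger_b below 0.03 m/s and contact force between the fingers and finger_a below 0.1 N and x of finger_b in the frame of platter between 0.026 and 0.05 m and y of finger_b in the frame of platter between -0.012 and 0.012 m and z of finger_b in the frame of platter between 0.027 and 0.037 m and contact force between the fingers and finger_b below 0.1 N)) and distance of each of base_left, base_right from where it was at the start of the episode below 0.012 m and angle between the x axis of each of base_left, base_right and the x axis of platter, either way round below 0.2 rad and x of crown in the frame of tablet between -0.03 and 0.03 m and y of crown in the frame of tablet between -0.03 and 0.03 m and z of crown in the frame of tablet between 0.1 and 0.16 m and angle between the z axis of crown and the z axis of tablet, either way round below 0.22 rad and angle between the x axis of crown and the y axis of tablet, either way round below 0.22 rad and angle between crown's own z axis and vertical below 1.2 rad and linear speed of crown below 0.03 m/s and contact force between the fingers and crown above 1 N and contact force between crown and tablet below 0.05 N); the arm keeps its last pose, push and grip.
It fails at once if the spoon, whisk or ramekin is moved more than 30 mm (distance of any of spoon, whisk, ramekin from where it was at the start of the episode above 0.03 m).
It fails at once if a shortbread is dropped (falls faster than 0.6 m/s with the fingers off it) ((linear speed of finger_a above 0.6 m/s and contact force between the fingers and finger_a below 0.01 N) or (linear speed of finger_b above 0.6 m/s and contact force between the fingers and finger_b below 0.01 N) or (linear speed of crown above 0.6 m/s and contact force between the fingers and crown below 0.01 N)).
It also fails if it takes over 72 s, if anything falls off the work surface, if the arm or the gripper's body presses on something with over 40 N, if the wrist force passes 120 N, or if a joint passes its speed limit or range.

ROBOT

A 7-joint arm with a two-finger parallel gripper is mounted at the origin on the work surface. World frame = base frame: x ahead of the robot, y to its left, z up, the work surface at z = 0. Lengths are in m, angles in rad, forces in N, time in s.
With the tool pointing down it reaches from about 0.4 to 0.75 m from the base axis. Payload 19.5 kg.
Tool frame: the origin (TCP) lies midway between the tips of the shut fingers; the grasp point (between the pads) lies manip.grip_point_offset behind it (manip.grip_point_offset is the distance from the TCP to the grasp point, in m); z points along the fingers, y is the line along which they close (so a half turn about z gives the same grasp; the last joint's range is limited). The gripper opens to 85 mm and grips with 20 to 120 N. Pads are 22 mm wide; open, the fingers measure 114 mm over their backs; the gripper's body (76 mm by 85 mm) begins 54 mm behind the grasp point. The pads swing forward as they close: fully open they stand 13 mm farther back than shut.
Start: joints at [1.288, 0.707, -0.028, 1.485, 0.022, 0.951, -0.075], TCP at [0.137, -0.558, 0.231] pointing down, gripper open.
Joint ranges: [-2.71, 2.71], [-0.32, 2.16], [-1.57, 1.52], [0, 2.45], [-1.46, 4.6], [0, 2.02], [-2.83, 2.83]. Speed limits (rad/s): [1.89, 1.89, 2.57, 2.57, 3.01, 3.01, 3.01].

INTERFACE

Orientations are given as [roll, pitch, yaw] about the fixed x, y, z axes, in that order (R = Rz(yaw) Ry(pitch) Rx(roll)).
In Python, from station import state, optics, manip, spotter gives the robot as it stands.
- The arm moves only by the shell command python3 -m creep 'ROWS' [FORCE]. ROWS is JSON, a list of rows, each an object of numbers: "dx", "dy", "dz": the shift along the world's x, y, z normalised to -1 to 1, where 1 is 0.05 m; "turn": the turn about the world's z normalised to -1 to 1, where 1 is 10 degrees; "grip": the opening, from -1 (shut) to 1 (fully open). A call has 1 to 10 rows; each row shifts and turns the commanded pose from where the row before left it; what a row does not reach is not made up. A row lasts 1/8 s, in which the tool goes at most 62.5 mm and 10.7 degrees, less where a joint would pass 70% of its speed; a pose out of reach is approached as far as the arm can. A call with a number of a shift or a turn outside -1 to 1 is refused whole. A call with a gripper value outside its range is refused whole. The fingers move at their own pace and stop on an object; FORCE is the grip in N (left out, the last holds). Time passes only in rows, so rows that do not move let the fingers close. It gives the time, the measured TCP pose, the force, the opening and the grip force at its end, in the units of the state.
- state(): the state, without advancing time (a new reading comes with each control period).
- optics.grab_frame(name): name is "scene" or "side" or "wrist"; returns the picture (400x640x3 uint8, blue, green, red); there is no depth.
- optics.calibration(name): a dict with "fx", "fy", "cx", "cy" (pixels), "position" and "orientation" of the camera in the world; the wrist camera has in their place "tool_from_camera" (4x4, takes a point from camera to tool coordinates, whose origin is the TCP and whose axes are the flange's). Camera axes: x right, y up, looking along -z (the intrinsics and any distortion apply to the point x, -y, -z); pixel columns grow to the right and rows downward; lengths in m; the calibration is good to about 2 mm. A picture is of the moment at which its call begins: read the wrist's pose just before it. calibration takes no time and is no camera call.
- manip.sign_off(): hands the job in; it is judged then, once.
Trained networks look in the newest picture that a camera, given by its name, has taken for a name from the list of things; names that differ only in an ending like _2 or _b are one class to them, and where a whole thing is asked for, a point or a joint stands for the part that bears it (a point fixed in the world has none). Each returns a list of dicts, best first, with "confidence" (0 to 1); they miss things now and then, are a little off and sometimes report something else, mostly with a low value. They report only what shows in the picture. A call takes as long as a camera call. They do not tell look-alikes from the thing itself.
- spotter.spot_in(camera, label): "position" ([x, y, z] in m, in the coordinates of the camera as it stood for that picture, good to about 4 mm: the middle of the surface that is visible of it).
- spotter.spot_point(camera, label): "position" ([x, y, z] in m, in the coordinates of the camera as it stood for that picture, good to about 4 mm: a listed point, or the origin of a listed thing).
The state is a dict: "t": time; "joint_positions": joint angles; "joint_vel": joint speeds; "tau": joint torques, N m; "eef_pos": TCP position; "ee_rot": TCP orientation; "ft_force": force on the tool from outside, world axes, zero at the start; "moment": the same for the moment, N m; "width": opening from 0.0 (shut) to 1.0 (fully open); "grip_force": force on a finger pad.
Only numpy, scipy, OpenCV 4.12 (cv2) and the standard library are available. Lean on these libraries where they do the work, as an engineer would, in place of code of your own. Each camera call takes 0.05 s, during which the arm holds its last target. There are 200 camera calls.

## Working session

There is one attempt and no reset: what is moved stays moved. The work goes in short steps, Python scripts to look and compute and a shell command to move; the robot and the scene stay as the last step left them, time stands still between calls to the robot, and variables do not carry over. Pictures are saved under pics/ and viewed, at most 10 in all, crops included, and the job is handed in when it is done.

```bash
mkdir -p pics; ls
cat > h.py <<'E'
import numpy as np, cv2
from scipy.spatial.transform import Rotation as Ro
from station import state, optics, manip, spotter
def cam(name):
    c=optics.calibration(name); K=(c['fx'],c['fy'],c['cx'],c['cy'])
    T=np.eye(4)
    if 'tool_from_camera' in c:
        s=state(); W=np.eye(4); W[:3,:3]=Ro.from_euler('xyz',s['ee_rot']).as_matrix(); W[:3,3]=s['eef_pos']
        T=W@np.array(c['tool_from_camera'])
    else:
        o=np.array(c['orientation']); T[:3,:3]=Ro.from_euler('xyz',o).as_matrix() if o.shape==(3,) else o; T[:3,3]=c['position']
    return K,T
def topix(K,T,P):
    p=(np.asarray(P)-T[:3,3])@T[:3,:3]
    return np.c_[K[2]+K[0]*p[:,0]/-p[:,2],K[3]+K[1]*p[:,1]/p[:,2]]
def toplane(K,T,uv,z):
    uv=np.atleast_2d(uv).astype(float)
    d=np.c_[(uv[:,0]-K[2])/K[0],-(uv[:,1]-K[3])/K[1],-np.ones(len(uv))]@T[:3,:3].T
    return T[:3,3]+d*((z-T[2,3])/d[:,2])[:,None]
def look(name,fn=None):
    K,T=cam(name); im=optics.grab_frame(name)
    if fn: cv2.imwrite('pics/'+fn,im)
    return K,T,im
E
python3 - <<'E'
from h import *
s=state(); print(s, manip.grip_point_offset)
for n in('scene','side'):
    print(n,optics.calibration(n))
    K,T,im=look(n,n+'1.png')
    for l in('platter','board','base_left','finger_a','crown','tablet','ramekin','spoon','whisk'):
        for r in spotter.spot_point(n,l):
            p=T[:3,:3]@np.array(r['position'])+T[:3,3]; print(n,l,round(r['confidence'],2),p.round(3),topix(K,T,[p]).round()[0])
print(optics.calibration('wrist'))
E
```

```text
pics
{'t': 0.0, 'joint_positions': array([ 1.28832241,  0.7070604 , -0.02762217,  1.48497275,  0.02202216,
        0.9508822 , -0.07552024]), 'joint_vel': array([-3.81420309e-04,  9.96129549e-04,  5.95461100e-05,  7.64531171e-04,
        1.27970127e-03,  1.63265306e-03, -1.03257223e-03]), 'tau': array([ 1.05348015e-03, -8.83209300e+01,  1.23482063e+00, -2.36170417e+01,
        1.69113837e-02,  6.29182628e-03, -3.27879036e-05]), 'eef_pos': array([ 0.1370501 , -0.55817701,  0.23085806]), 'ee_rot': array([-3.14057409e+00,  4.58107584e-05,  2.40770158e-01]), 'ft_force': array([-0.13944854, -0.69703096, -0.03642219]), 'moment': array([ 0.00773511,  0.01203391, -0.00940109]), 'grip_force': 0.0, 'width': 1.005744308452964} 0.0187
scene {'fx': 417.1257943150067, 'fy': 417.1257943150067, 'cx': 318.7100321879855, 'cy': 204.25004354005168, 'position': array([ 1.07982866, -0.23531027,  0.93742664]), 'orientation': array([0.61253882, 0.01228983, 1.17021725])}
scene platter 0.97 [ 0.496 -0.246 -0.   ] [231. 245.]
scene board 0.93 [ 0.51   0.274 -0.003] [410. 185.]
scene base_left 0.84 [ 0.302 -0.2
[... 1265 characters left out ...]
 [0.718 0.013 0.083] [249. 179.]
side ramekin 0.72 [0.713 0.011 0.082] [250. 179.]
side ramekin 0.55 [0.711 0.348 0.001] [177. 286.]
side spoon 0.58 [ 0.472  0.005 -0.001] [325. 227.]
side whisk 0.75 [ 0.705 -0.369 -0.003] [316. 131.]
{'fx': 291.18127829836214, 'fy': 291.18127829836214, 'cx': 320.4880020721088, 'cy': 200.31935563271787, 'tool_from_camera': array([[ 2.10401322e-03,  9.48348263e-01,  3.17224124e-01,
         8.14627743e-02],
       [ 9.99997747e-01, -1.90588802e-03, -9.34868637e-04,
        -1.59940555e-04],
       [-2.81987392e-04,  3.17225376e-01, -9.48350136e-01,
        -1.42483533e-01],
       [ 0.00000000e+00,  0.00000000e+00,  0.00000000e+00,
         1.00000000e+00]])}
```

View pics/scene1.png

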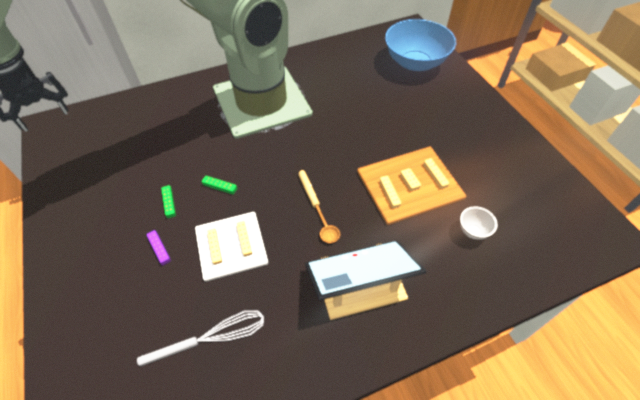

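View pics/side1.png

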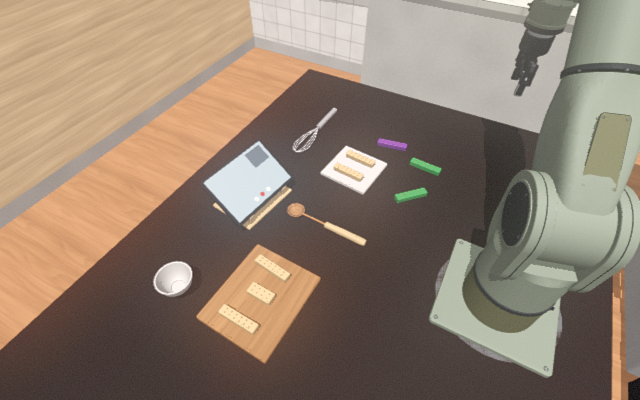

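```bash
python3 -m creep '[{"dx":0.5,"dy":0.4},{"dx":0.9,"dy":0.8},{"dx":0.9,"dy":0.8},{"dx":0.9,"dy":0.8},{"dx":0.9,"dy":0.8},{"dx":0.9,"dy":0.8},{"dx":0.9,"dy":0.8},{"dx":0.9,"dy":0.8},{"dx":0.2,"dy":0.2},{"dx":0}]'
cat > seg.py <<'E'
from h import *
def rects(im,K,T,lo,hi,zp,amin=150):
    "blobs of a hue range -> rectangle corners on the plane z=zp: centre, long/short side, yaw"
    m=cv2.inRange(cv2.cvtColor(im,cv2.COLOR_BGR2HSV),np.array(lo),np.array(hi))
    m=cv2.morphologyEx(m,cv2.MORPH_CLOSE,np.ones((5,5)))
    out=[]
    for c in cv2.findContours(m,cv2.RETR_EXTERNAL,cv2.CHAIN_APPROX_NONE)[0]:
        if cv2.contourArea(c)<amin: continue
        P=toplane(K,T,c[:,0,:],zp)[:,:2]
        (x,y),(w,h),a=cv2.minAreaRect((P*1000).astype(np.float32))
        if w<h: w,h,a=h,w,a+90
        out.append((round(x),round(y),round(w),round(h),round((a+90)%180-90,1),c[:,0,:].mean(0).round().tolist()))
    return out
E
python3 - <<'E'
from seg import *
s=state();print(s['t'],s['eef_pos'],s['ee_rot'])
K,T,im=look('wrist','w1.png')
hsv=cv2.cvtColor(im,cv2.COLOR_BGR2HSV)
for l in('platter','base_left'):
    for r in spotter.spot_point('wrist',l):
        p=T[:3,:3]@np.array(r['position'])+T[:3,3]; u=topix(K,T,[p]).round()[0]; print(l,round(r['confidence'],2),p.round(4),u)
        if 0<=u[0]<640 and 0<=u[1]<400:print(hsv[int(u[1]),int(u[0])])
E
```

```text
1.0 [ 0.13710739 -0.55837493  0.23126013] [-3.14143400e+00 -1.20497363e-05  2.40752245e-01]invalid input at $[0]: expected keys dx, dy, dz, turn, grip
```

View pics/w1.png

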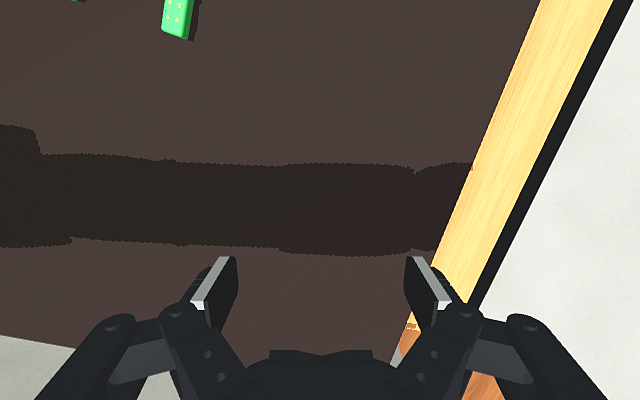

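```bash
python3 -m creep '[{"dx":0.4,"dy":0.4,"dz":0,"turn":0,"grip":1},{"dx":0.9,"dy":0.8,"dz":0,"turn":0,"grip":1},{"dx":0.9,"dy":0.8,"dz":0,"turn":0,"grip":1},{"dx":0.9,"dy":0.8,"dz":0,"turn":0,"grip":1},{"dx":0.9,"dy":0.8,"dz":0,"turn":0,"grip":1},{"dx":0.9,"dy":0.8,"dz":0,"turn":0,"grip":1},{"dx":0.9,"dy":0.8,"dz":0,"turn":0,"grip":1},{"dx":0.4,"dy":0.8,"dz":0,"turn":0,"grip":1},{"dx":0,"dy":0.2,"dz":0,"turn":0,"grip":1},{"dx":0,"dy":0,"dz":0,"turn":0,"grip":1}]'
python3 - <<'E'
from seg import *
s=state();print(s['t'],s['eef_pos'],s['ee_rot'])
K,T,im=look('wrist','w2.png')
hsv=cv2.cvtColor(im,cv2.COLOR_BGR2HSV)
for l in('platter','base_left'):
    for r in spotter.spot_point('wrist',l):
        p=T[:3,:3]@np.array(r['position'])+T[:3,3]; u=topix(K,T,[p]).round()[0]; print(l,round(r['confidence'],2),p.round(4),u)
        if 0<=u[0]<640 and 0<=u[1]<400:print(hsv[int(u[1]),int(u[0])])
print(rects(im,K,T,(14,50,120),(32,255,255),.032))
print(rects(im,K,T,(0,0,150),(180,45,255),.014,3000))
E
```

```text
t: 2.4
eef_pos: [0.4468, -0.2485, 0.2314]
ee_rot: [3.141, 0.0, 0.241]
ft_force: [-0.9, -0.2, 0.3]
width: 0.998
grip_force: 0.0
2.4 [ 0.44683858 -0.24853423  0.23140447] [3.14140752e+00 1.66603252e-04 2.41090092e-01]
platter 0.91 [ 0.494  -0.2446  0.0019] [326. 132.]
[ 18   5 246]
base_left 0.97 [ 0.2901 -0.2288  0.0028] [281. 268.]
[ 66 175 188]
base_left 0.75 [ 0.2977 -0.3707 -0.0008] [376. 283.]
[ 66 178 106]
base_left 0.72 [ 0.503  -0.2114  0.0148] [301. 119.]
[ 24  94 249]
base_left 0.63 [ 0.4323 -0.4199  0.0038] [441. 209.]
[163 109  84]
[(493, -284, 99, 25, -5.7, [361.0, 141.0]), (501, -210, 99, 23, -5.7, [299.0, 119.0]), (466, -17, 224, 47, 2.1, [118.0, 82.0])]
[(497, -247, 158, 158, -5.8, [329.0, 124.0])]
```

View pics/w2.png

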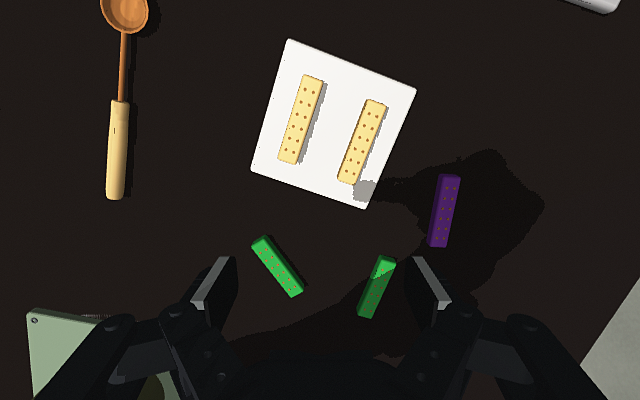

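```bash
python3 -c "
from h import *;print(state()['joint_positions'].round(2))"; python3 -m creep '[{"dx":0,"dy":0.4,"dz":0,"turn":-0.3,"grip":1},{"dx":0,"dy":1,"dz":0,"turn":-0.3,"grip":1},{"dx":0,"dy":1,"dz":0,"turn":-0.3,"grip":1},{"dx":0,"dy":1,"dz":0,"turn":-0.3,"grip":1},{"dx":0,"dy":1,"dz":0,"turn":-0.2,"grip":1},{"dx":0,"dy":1,"dz":0,"turn":0,"grip":1},{"dx":0,"dy":1,"dz":0,"turn":0,"grip":1},{"dx":0,"dy":1,"dz":0,"turn":0,"grip":1},{"dx":0,"dy":1,"dz":0,"turn":0,"grip":1},{"dx":0,"dy":1,"dz":0,"turn":0,"grip":1}]' && python3 -m creep '[{"dx":0,"dy":0.8,"dz":0,"turn":0,"grip":1},{"dx":0,"dy":0.2,"dz":0,"turn":0,"grip":0.2},{"dx":0,"dy":0,"dz":0,"turn":0,"grip":0.2}]'
python3 - <<'E'
from seg import *
s=state();print(s['t'],s['eef_pos'],s['ee_rot'],s['joint_positions'].round(2))
K,T,im=look('wrist','w3.png')
for l in('board','finger_a','crown','tablet'):
    for r in spotter.spot_point('wrist',l):
        p=T[:3,:3]@np.array(r['position'])+T[:3,3]; u=topix(K,T,[p]).round()[0]; print(l,round(r['confidence'],2),p.round(4),u)
print(rects(im,K,T,(18,50,120),(32,130,255),.034))
E
```

```text
[ 0.42  0.61  0.05  1.71 -0.04  0.81 -0.85]
t: 3.8
eef_pos: [0.4476, 0.2223, 0.2314]
ee_rot: [3.142, -0.0, -0.005]
ft_force: [0.4, 0.5, 0.9]
width: 1.002
grip_force: 0.0
t: 4.18
eef_pos: [0.4475, 0.2708, 0.2311]
ee_rot: [3.141, -0.0, -0.004]
ft_force: [-0.2, -0.8, -0.0]
width: 0.61
grip_force: 0.0
4.175 [0.44750143 0.27078854 0.23114135] [ 3.14114537e+00 -2.07950642e-05 -4.21827135e-03] [-0.73  0.64  0.23  1.68 -0.18  0.84 -2.  ]
board 0.98 [ 5.054e-01  2.697e-01 -1.000e-04] [321. 123.]
finger_a 0.9 [0.5158 0.3505 0.0177] [252. 115.]
finger_a 0.61 [0.5162 0.1995 0.0128] [380. 114.]
crown 0.95 [0.5026 0.2734 0.0148] [318. 126.]
[(183, 730, 57, 46, -83.7, [16.0, 353.0]), (227, 718, 59, 24, -19.3, [6.0, 323.0]), (416, 21, 120, 23, -2.0, [525.0, 196.0]), (555, 8, 77, 47, 20.9, [559.0, 76.0]), (507, 274, 224, 187, 87.9, [325.0, 120.0])]
```

View pics/w3.png

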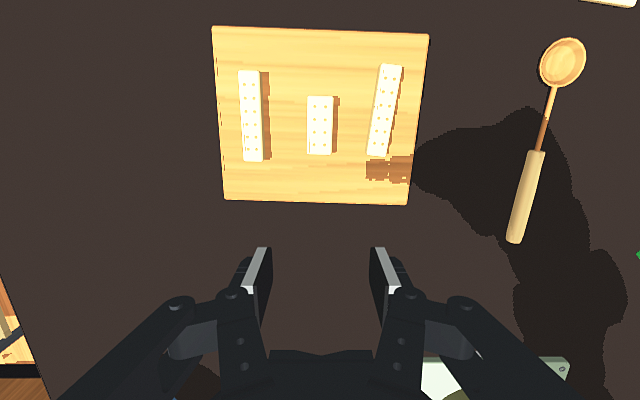

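Run:
```python
from seg import *
im=cv2.imread('pics/w3.png');K,T=cam('wrist')
h=cv2.cvtColor(im,cv2.COLOR_BGR2HSV)
for u,v in((252,125),(320,135),(380,130),(285,120),(390,165)):print(h[v,u])
for S in(75,95):print(rects(im,K,T,(0,0,180),(40,S,255),.034,400))
# tablet from scene/side pictures: bright screen
for n in('scene','side'):
    K,T=cam(n);p=np.array([[.717,.014,.083]]);print(n,topix(K,T,p))
    im=cv2.imread(f'pics/{n}1.png');u,v=topix(K,T,p)[0].astype(int);c=im[v-70:v+70,u-90:u+90];cv2.imwrite(f'pics/tab_{n}.png',cv2.resize(c,None,fx=3,fy=3))
a=cv2.imread('pics/tab_scene.png');b=cv2.imread('pics/tab_side.png');cv2.imwrite('pics/tab.png',cv2.resize(np.hstack([a,b]),(800,311)))
```

```text
[ 30   7 255]
[ 30  12 255]
[ 30  12 255]
[ 22 122 254]
[ 14 161 174]
[(504, 271, 64, 28, -1.0, [319.0, 125.0]), (514, 349, 98, 22, -1.3, [250.0, 115.0]), (519, 200, 98, 23, -6.7, [384.0, 110.0])]
[(505, 271, 65, 28, -1.0, [319.0, 125.0]), (513, 349, 99, 23, -1.3, [250.0, 115.0]), (519, 198, 99, 28, -6.7, [384.0, 109.0])]
scene [[362.17222565 264.95150305]]
side [[248.5390075 179.1519074]]
```

View pics/tab.png

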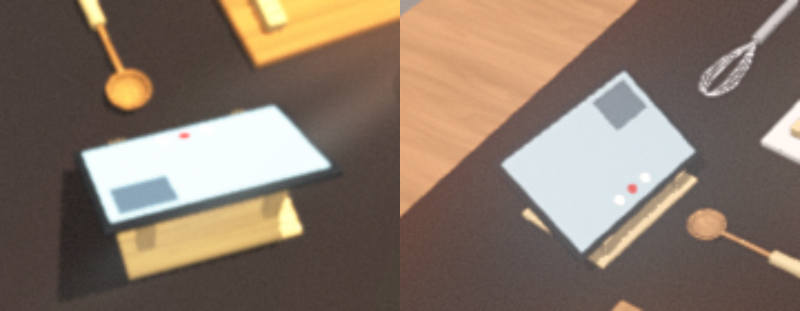

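```bash
python3 -m creep '[{"dx":0.4,"dy":-0.4,"dz":-0.2,"turn":-0.3,"grip":0.2},{"dx":0.7,"dy":-0.7,"dz":-0.6,"turn":-0.3,"grip":0.2},{"dx":0.3,"dy":-0.3,"dz":-1,"turn":-0.04,"grip":0.2},{"dx":0,"dy":0,"dz":-1,"turn":0,"grip":0.2},{"dx":0,"dy":0,"dz":-0.8,"turn":0,"grip":0.2},{"dx":0,"dy":0,"dz":-0.3,"turn":0,"grip":0.2},{"dx":0,"dy":0,"dz":0,"turn":0,"grip":0.2}]' 40
```

```text
t: 5.3
eef_pos: [0.5172, 0.2013, 0.0365]
ee_rot: [3.141, 0.0, -0.116]
ft_force: [1.2, -0.1, -0.3]
width: 0.6
grip_force: 0.0
```

```bash
python3 -m creep '[{"dx":0.04,"dy":0,"dz":-0.2,"turn":0,"grip":0.2},{"dx":0,"dy":0,"dz":-0.15,"turn":0,"grip":0.2},{"dx":0,"dy":0,"dz":0,"turn":0,"grip":-1},{"dx":0,"dy":0,"dz":0,"turn":0,"grip":-1},{"dx":0,"dy":0,"dz":0,"turn":0,"grip":-1},{"dx":0,"dy":0,"dz":0,"turn":0,"grip":-1}]' 40
```

```text
t: 6.05
eef_pos: [0.5193, 0.2017, 0.0191]
ee_rot: [-3.141, -0.0, -0.115]
ft_force: [-1.1, 0.1, 6.5]
width: 0.265
grip_force: 40.0
```

```bash
python3 -m creep '[{"dx":0,"dy":0,"dz":0.5,"turn":0,"grip":-1},{"dx":0,"dy":0,"dz":1,"turn":0,"grip":-1},{"dx":0,"dy":-0.4,"dz":0.8,"turn":0.4,"grip":-1},{"dx":0,"dy":-0.8,"dz":0.2,"turn":0.8,"grip":-1},{"dx":0,"dy":-0.9,"dz":0,"turn":0.9,"grip":-1},{"dx":0,"dy":-0.9,"dz":0,"turn":0.9,"grip":-1},{"dx":0,"dy":-0.9,"dz":0,"turn":0.9,"grip":-1},{"dx":0,"dy":-0.9,"dz":0,"turn":0.9,"grip":-1},{"dx":0,"dy":-0.9,"dz":0,"turn":0.9,"grip":-1},{"dx":0.1,"dy":-0.9,"dz":0,"turn":0.9,"grip":-1}]' && python3 -m creep '[{"dx":0.2,"dy":-0.9,"dz":0,"turn":0.9,"grip":-1},{"dx":0,"dy":-0.9,"dz":0,"turn":0.9,"grip":-1},{"dx":0,"dy":-0.6,"dz":0,"turn":0.6,"grip":-1},{"dx":0,"dy":0,"dz":0,"turn":0,"grip":-1}]'
python3 - <<'E'
from seg import *
s=state();print(s['eef_pos'],s['ee_rot'],s['joint_positions'].round(2))
K,T,im=look('wrist','w4.png')
print(rects(im,K,T,(14,50,120),(32,255,255),.032))
print(rects(im,K,T,(0,0,150),(180,45,255),.014,3000))
E
```

```text
t: 7.3
eef_pos: [0.5239, -0.13, 0.1439]
ee_rot: [3.142, 0.0, 1.042]
ft_force: [1.1, 0.4, -1.5]
width: 0.266
grip_force: 39.4
t: 7.8
eef_pos: [0.5333, -0.2509, 0.1434]
ee_rot: [-3.141, 0.001, 1.453]
ft_force: [-0.4, 0.3, -0.9]
width: 0.268
grip_force: 39.4
[ 0.53329886 -0.250925    0.1433816 ] [-3.14102019e+00  6.75278920e-04  1.45291622e+00] [ 0.58  0.86 -0.39  1.53  0.4   0.83 -0.08]
[(496, -309, 226, 109, 84.3, [295.0, 225.0])]
[(695, -336, 216, 56, 82.7, [493.0, 238.0]), (498, -247, 158, 157, 84.3, [281.0, 179.0])]
```

View pics/w4.png

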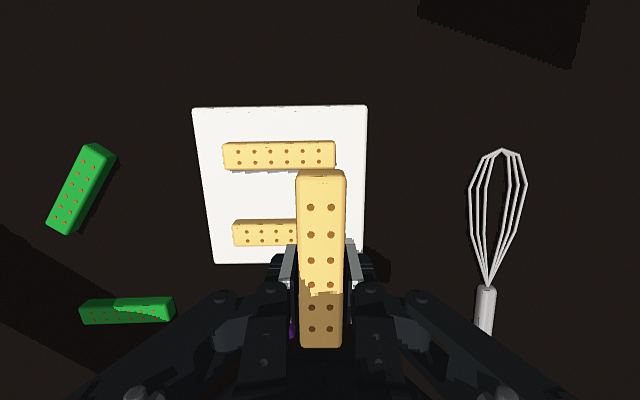

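```bash
python3 -m creep '[{"dx":0.04,"dy":0,"dz":-0.6,"turn":0.1,"grip":-1},{"dx":0,"dy":0,"dz":-0.8,"turn":0,"grip":-1},{"dx":0,"dy":0,"dz":-0.4,"turn":0,"grip":-1},{"dx":0,"dy":0,"dz":-0.2,"turn":0,"grip":-1},{"dx":0,"dy":0,"dz":-0.12,"turn":0,"grip":-1},{"dx":0,"dy":0,"dz":0,"turn":0,"grip":-1},{"dx":0,"dy":0,"dz":0,"turn":0,"grip":-1}]'
```

```text
t: 8.72
eef_pos: [0.5364, -0.2485, 0.0384]
ee_rot: [3.141, 0.0, 1.473]
ft_force: [0.4, -0.7, -1.1]
width: 0.269
grip_force: 39.4
```

```bash
python3 -m creep '[{"dx":-0.01,"dy":-0.03,"dz":-0.04,"turn":0,"grip":-1},{"dx":0,"dy":0,"dz":-0.02,"turn":0,"grip":-1},{"dx":0,"dy":0,"dz":0,"turn":0,"grip":-1}]'
```

```text
t: 9.1
eef_pos: [0.5356, -0.2502, 0.0351]
ee_rot: [3.142, 0.0, 1.473]
ft_force: [-2.1, -2.0, 5.7]
width: 0.265
grip_force: 40.1
```

```bash
python3 -m creep '[{"dx":0,"dy":0,"dz":0,"turn":0,"grip":-0.3},{"dx":0,"dy":0,"dz":0,"turn":0,"grip":-0.1},{"dx":0,"dy":0,"dz":0,"turn":0,"grip":-0.1},{"dx":0,"dy":0,"dz":0.3,"turn":0,"grip":-0.1},{"dx":0,"dy":0,"dz":0.8,"turn":0,"grip":-0.1},{"dx":0,"dy":0,"dz":1,"turn":0,"grip":-0.1},{"dx":-0.6,"dy":0,"dz":0.4,"turn":0,"grip":-0.1},{"dx":-0.3,"dy":0,"dz":0,"turn":0,"grip":-0.1},{"dx":0,"dy":0,"dz":0,"turn":0,"grip":-0.1}]'
python3 - <<'E'
from seg import *
s=state();print(s['eef_pos'],s['ee_rot'],s['joint_positions'].round(2))
K,T,im=look('wrist','w5.png')
print(rects(im,K,T,(14,50,120),(32,255,255),.05))
E
```

```text
t: 10.22
eef_pos: [0.4902, -0.2503, 0.161]
ee_rot: [3.141, 0.001, 1.472]
ft_force: [0.8, -0.3, -0.1]
width: 0.455
grip_force: 0.0
[ 0.4902413  -0.2502568   0.16095465] [3.14100518e+00 7.29033855e-04 1.47237130e+00] [ 0.63  0.78 -0.41  1.66  0.41  0.78 -0.07]
[(499, -245, 100, 97, 84.4, [334.0, 184.0])]
```

View pics/w5.png

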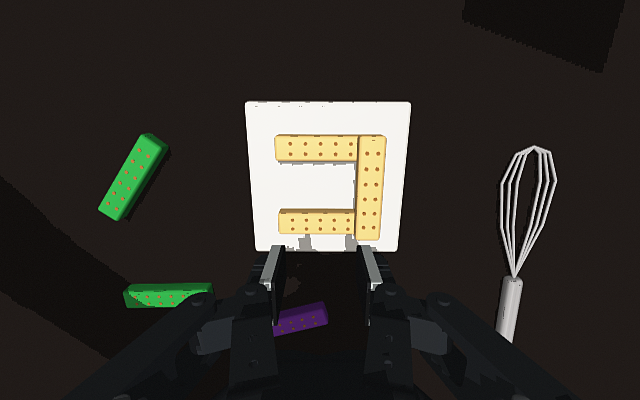

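```bash
python3 -m creep '[{"dx":0,"dy":0.5,"dz":0,"turn":-0.4,"grip":-0.1},{"dx":0,"dy":1,"dz":0,"turn":-0.7,"grip":-0.1},{"dx":0,"dy":1,"dz":0,"turn":-0.8,"grip":-0.1},{"dx":0,"dy":1,"dz":0,"turn":-0.8,"grip":-0.1},{"dx":0,"dy":1,"dz":0,"turn":-0.8,"grip":0},{"dx":0,"dy":1,"dz":0,"turn":-0.8,"grip":0.2},{"dx":0,"dy":1,"dz":0,"turn":-0.8,"grip":0.2},{"dx":0,"dy":1,"dz":0,"turn":-0.8,"grip":0.2},{"dx":0.1,"dy":1,"dz":0,"turn":-0.8,"grip":0.2},{"dx":0.1,"dy":1,"dz":0,"turn":-0.8,"grip":0.2}]' && python3 -m creep '[{"dx":0.2,"dy":1,"dz":0,"turn":-0.7,"grip":0.2},{"dx":0.1,"dy":1,"dz":0,"turn":-0.4,"grip":0.2},{"dx":0,"dy":0.5,"dz":0,"turn":0,"grip":0.2},{"dx":0,"dy":0,"dz":0,"turn":0,"grip":0.2}]'
python3 - <<'E'
from seg import *
s=state();print(s['eef_pos'],s['ee_rot'],s['joint_positions'].round(2))
K,T,im=look('wrist','w6.png')
print(rects(im,K,T,(0,0,180),(40,85,255),.034,400))
E
```

```text
t: 11.52
eef_pos: [0.5008, 0.2279, 0.1598]
ee_rot: [-3.141, -0.0, 0.161]
ft_force: [0.6, -0.9, 0.4]
width: 0.604
grip_force: 0.0
t: 12.02
eef_pos: [0.5147, 0.3528, 0.1592]
ee_rot: [-3.141, 0.001, -0.024]
ft_force: [0.0, -0.7, 0.1]
width: 0.597
grip_force: 0.0
[0.51468655 0.35283273 0.15919593] [-3.14069600e+00  9.30994872e-04 -2.40206508e-02] [-0.75  0.88  0.21  1.38 -0.21  0.9  -2.08]
[(487, 273, 29, 28, 88.8, [399.0, 219.0]), (514, 349, 98, 23, -1.0, [324.0, 189.0]), (650, 114, 49, 10, 82.2, [612.0, 26.0]), (669, 349, 53, 8, 88.7, [320.0, 4.0])]
```

```bash
python3 -m creep '[{"dx":0,"dy":-0.06,"dz":-0.6,"turn":0,"grip":0.2},{"dx":0,"dy":0,"dz":-1,"turn":0,"grip":0.2},{"dx":0,"dy":0,"dz":-0.7,"turn":0,"grip":0.2},{"dx":0,"dy":0,"dz":-0.3,"turn":0,"grip":0.2},{"dx":0,"dy":0,"dz":-0.15,"turn":0,"grip":0.2},{"dx":0,"dy":0,"dz":0,"turn":0,"grip":0.2}]'
```

```text
t: 12.82
eef_pos: [0.516, 0.3472, 0.023]
ee_rot: [-3.141, -0.001, -0.028]
ft_force: [0.5, 1.0, -0.3]
width: 0.602
grip_force: 0.0
```

```bash
python3 -m creep '[{"dx":-0.03,"dy":0.03,"dz":-0.07,"turn":0,"grip":0.2},{"dx":0,"dy":0,"dz":0,"turn":0,"grip":-1},{"dx":0,"dy":0,"dz":0,"turn":0,"grip":-1},{"dx":0,"dy":0,"dz":0,"turn":0,"grip":-1},{"dx":0,"dy":0,"dz":0,"turn":0,"grip":-1}]' 40 && python3 -m creep '[{"dx":0,"dy":0,"dz":0.5,"turn":0,"grip":-1},{"dx":0,"dy":0,"dz":1,"turn":0,"grip":-1},{"dx":0,"dy":-0.5,"dz":0.8,"turn":0.4,"grip":-1},{"dx":-0.1,"dy":-0.9,"dz":0.2,"turn":0.7,"grip":-1},{"dx":-0.1,"dy":-1,"dz":0,"turn":0.8,"grip":-1},{"dx":-0.1,"dy":-1,"dz":0,"turn":0.8,"grip":-1},{"dx":-0.1,"dy":-1,"dz":0,"turn":0.8,"grip":-1},{"dx":-0.1,"dy":-1,"dz":0,"turn":0.8,"grip":-1},{"dx":-0.1,"dy":-1,"dz":0,"turn":0.8,"grip":-1},{"dx":-0.1,"dy":-1,"dz":0,"turn":0.8,"grip":-1}]'
```

```text
t: 13.45
eef_pos: [0.5143, 0.3488, 0.0193]
ee_rot: [-3.141, -0.0, -0.028]
ft_force: [-0.8, -0.1, 5.8]
width: 0.271
grip_force: 40.1
t: 14.7
eef_pos: [0.4789, -0.023, 0.144]
ee_rot: [3.141, -0.0, 1.006]
ft_force: [1.6, -1.2, -1.4]
width: 0.268
grip_force: 39.4
```

```bash
python3 -m creep '[{"dx":-0.1,"dy":-1,"dz":0,"turn":0.8,"grip":-1},{"dx":-0.1,"dy":-1,"dz":0,"turn":0.8,"grip":-1},{"dx":-0.1,"dy":-1,"dz":0,"turn":0.7,"grip":-1},{"dx":-0.08,"dy":-1,"dz":0,"turn":0.4,"grip":-1},{"dx":0,"dy":-0.4,"dz":0,"turn":0,"grip":-1},{"dx":0,"dy":0,"dz":0,"turn":0,"grip":-1}]' && python3 -m creep '[{"dx":0,"dy":0,"dz":-0.6,"turn":0,"grip":-1},{"dx":0,"dy":0,"dz":-0.8,"turn":0,"grip":-1},{"dx":0,"dy":0,"dz":-0.4,"turn":0,"grip":-1},{"dx":0,"dy":0,"dz":-0.2,"turn":0,"grip":-1},{"dx":0,"dy":0,"dz":0,"turn":0,"grip":-1}]'
```

```text
t: 15.45
eef_pos: [0.4597, -0.2428, 0.1437]
ee_rot: [-3.141, 0.0, 1.47]
ft_force: [0.1, -0.2, 0.0]
width: 0.267
grip_force: 39.4
t: 16.08
eef_pos: [0.4603, -0.2408, 0.0439]
ee_rot: [-3.141, -0.0, 1.474]
ft_force: [-0.1, 0.7, -0.7]
width: 0.27
grip_force: 39.4
```

```bash
python3 -m creep '[{"dx":0,"dy":-0.04,"dz":-0.12,"turn":0,"grip":-1},{"dx":0,"dy":0,"dz":-0.04,"turn":0,"grip":-1},{"dx":0,"dy":0,"dz":-0.02,"turn":0,"grip":-1},{"dx":0,"dy":0,"dz":0,"turn":0,"grip":-1}]'
```

```text
t: 16.58
eef_pos: [0.4601, -0.2435, 0.0352]
ee_rot: [3.141, 0.0, 1.473]
ft_force: [-1.5, 0.8, 6.3]
width: 0.267
grip_force: 40.3
```

```bash
python3 -m creep '[{"dx":0,"dy":0,"dz":0,"turn":0,"grip":-0.3},{"dx":0,"dy":0,"dz":0,"turn":0,"grip":-0.1},{"dx":0,"dy":0,"dz":0,"turn":0,"grip":-0.1},{"dx":0,"dy":0,"dz":0.3,"turn":0,"grip":-0.1},{"dx":0,"dy":0,"dz":0.8,"turn":0,"grip":-0.1},{"dx":0,"dy":0,"dz":1,"turn":0,"grip":-0.1},{"dx":0,"dy":0.2,"dz":0.8,"turn":0,"grip":-0.1},{"dx":0,"dy":0.1,"dz":0.2,"turn":0,"grip":-0.1},{"dx":0,"dy":0,"dz":0,"turn":0,"grip":-0.1}]'
python3 - <<'E'
from seg import *
s=state();print(s['eef_pos'],s['ee_rot'],s['joint_positions'].round(2))
K,T,im=look('wrist','w7.png')
print(rects(im,K,T,(14,50,120),(32,255,255),.05))
print(rects(im,K,T,(0,0,150),(180,45,255),.014,3000))
E
```

```text
t: 17.7
eef_pos: [0.4601, -0.2283, 0.1903]
ee_rot: [3.141, 0.0, 1.473]
ft_force: [0.3, -0.2, -1.1]
width: 0.454
grip_force: 0.0
[ 0.46014667 -0.22832209  0.19033274] [3.14089409e+00 4.72575536e-04 1.47335556e+00] [ 0.65  0.7  -0.46  1.76  0.42  0.78 -0.11]
[(498, -244, 103, 98, 84.5, [358.0, 196.0])]
[(711, -359, 262, 56, -85.3, [526.0, 249.0]), (497, -248, 162, 158, 84.3, [355.0, 187.0])]
```

View pics/w7.png

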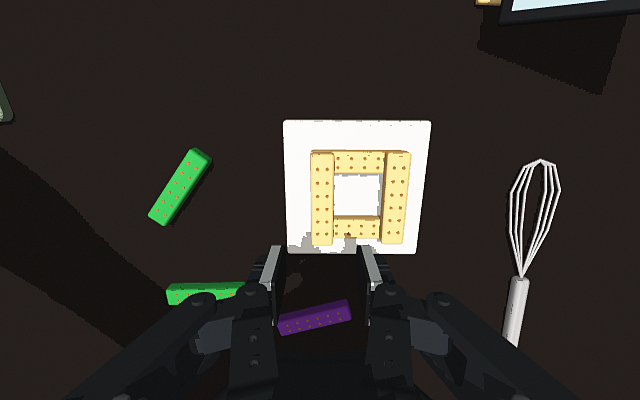

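```bash
cat > tab.py <<'E'
from h import *
C=np.array([.7175,.014,.082]); t=np.radians(35)
def R(psi): return Ro.from_euler('z',psi).as_matrix()@np.array([[np.cos(t),0,-np.sin(t)],[0,1,0],[np.sin(t),0,np.cos(t)]])
for n in('scene','side'):
    K,T=cam(n); im=cv2.imread(f'pics/{n}1.png'); h=cv2.cvtColor(im,cv2.COLOR_BGR2HSV)
    m=cv2.inRange(h,np.array((80,5,130)),np.array((125,90,255)))
    m=cv2.morphologyEx(m,cv2.MORPH_CLOSE,np.ones((25,25))); u,v=topix(K,T,[C])[0]
    c=[c for c in cv2.findContours(m,0,cv2.CHAIN_APPROX_NONE)[0] if cv2.pointPolygonTest(c,(float(u),float(v)),False)>0][0][:,0]
    psi=0.;ctr=C.copy()
    for _ in range(6):
        M=R(psi); d=np.c_[(c[:,0]-K[2])/K[0],-(c[:,1]-K[3])/K[1],-np.ones(len(c))]@T[:3,:3].T
        k=((ctr-T[:3,3])@M[:,2])/(d@M[:,2]); P=(T[:3,3]+d*k[:,None]-ctr)@M
        (x,y),(w,hh),a=cv2.minAreaRect((P[:,:2]*1000).astype(np.float32))
        a=(a+45)%90-45; ctr=ctr+M[:,:2]@np.array([x,y])/1000; ctr+=M[:,0]*((.082-ctr[2])/M[2,0]); psi+=np.radians(a)
    print(n,'ctr',ctr.round(4),'size',w,hh,'yaw',np.degrees(psi))
E
python3 tab.py
python3 -m creep '[{"dx":0,"dy":0.5,"dz":0,"turn":0,"grip":0},{"dx":0.1,"dy":1,"dz":0,"turn":0,"grip":0.5},{"dx":0.1,"dy":1,"dz":0,"turn":0.1,"grip":1},{"dx":0.1,"dy":1,"dz":0,"turn":0.1,"grip":1},{"dx":0.1,"dy":1,"dz":0,"turn":0.1,"grip":1},{"dx":0.1,"dy":1,"dz":0,"turn":0.1,"grip":1},{"dx":0.1,"dy":1,"dz":0,"turn":0.06,"grip":1},{"dx":0.1,"dy":1,"dz":0,"turn":0,"grip":1},{"dx":0.1,"dy":1,"dz":0,"turn":0,"grip":1},{"dx":0.08,"dy":1,"dz":0,"turn":0,"grip":1}]' && python3 -m creep '[{"dx":0,"dy":0.4,"dz":0,"turn":0,"grip":1},{"dx":0,"dy":0,"dz":0,"turn":0,"grip":1}]'
python3 - <<'E'
from seg import *
s=state();print(s['eef_pos'],s['ee_rot'],s['joint_positions'].round(2))
K,T,im=look('wrist','w8.png')
print(rects(im,K,T,(0,0,180),(40,85,255),.034,400))
E
```

```text
scene ctr [0.718  0.0125 0.082 ] size 155.2860565185547 226.15811157226562 yaw -7.182207226753236
side ctr [0.7176 0.012  0.082 ] size 224.4575653076172 147.9840850830078 yaw -8.067741394042969
t: 19.0
eef_pos: [0.504, 0.2478, 0.1885]
ee_rot: [-3.14, 0.001, 1.553]
ft_force: [-0.0, -0.3, -0.7]
width: 1.003
grip_force: 0.0
t: 19.25
eef_pos: [0.5036, 0.267, 0.1887]
ee_rot: [-3.14, 0.001, 1.555]
ft_force: [-0.4, -0.0, 0.3]
width: 1.001
grip_force: 0.0
[0.50364526 0.26701317 0.18866471] [-3.14005709e+00  8.84414342e-04  1.55466261e+00] [-0.35  0.77 -0.38  1.55  0.34  0.89 -0.87]
[(867, 24, 157, 49, -48.4, [594.0, 363.0]), (505, 273, 64, 28, -0.8, [322.0, 179.0]), (716, 348, 94, 94, -40.0, [541.0, 97.0])]
```

View pics/w8.png

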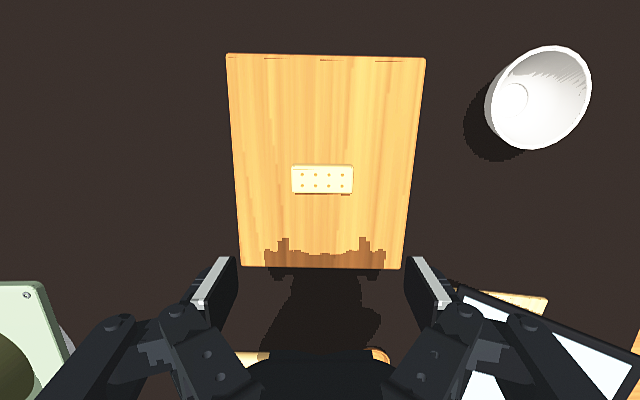

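```bash
python3 -m creep '[{"dx":0.02,"dy":0.04,"dz":-0.6,"turn":0,"grip":1},{"dx":0,"dy":0,"dz":-1,"turn":0,"grip":1},{"dx":0,"dy":0,"dz":-1,"turn":0,"grip":1},{"dx":0,"dy":0,"dz":-0.5,"turn":0,"grip":1},{"dx":0,"dy":0,"dz":-0.2,"turn":0,"grip":1},{"dx":0,"dy":0,"dz":0,"turn":0,"grip":1},{"dx":0,"dy":0,"dz":0,"turn":0,"grip":1}]' 20
```

```text
t: 20.18
eef_pos: [0.5057, 0.2685, 0.0259]
ee_rot: [3.14, -0.001, 1.553]
ft_force: [0.1, -0.0, 0.6]
width: 1.0
grip_force: 0.0
```

```bash
python3 -m creep '[{"dx":-0.02,"dy":0,"dz":-0.18,"turn":0,"grip":1},{"dx":0,"dy":0,"dz":0,"turn":0,"grip":1},{"dx":0,"dy":0,"dz":0,"turn":0,"grip":-1},{"dx":0,"dy":0,"dz":0,"turn":0,"grip":-1},{"dx":0,"dy":0,"dz":0,"turn":0,"grip":-1}]' 20
```

```text
t: 20.8
eef_pos: [0.5042, 0.2687, 0.016]
ee_rot: [3.141, -0.0, 1.553]
ft_force: [-1.0, 0.1, 3.7]
width: 0.77
grip_force: 22.7
```

```bash
python3 -m creep '[{"dx":0,"dy":0,"dz":0.3,"turn":0,"grip":-1},{"dx":0,"dy":0,"dz":0.7,"turn":0,"grip":-1},{"dx":0,"dy":0,"dz":1,"turn":-0.3,"grip":-1},{"dx":0.2,"dy":-0.3,"dz":1,"turn":-0.6,"grip":-1},{"dx":0.4,"dy":-0.5,"dz":0.7,"turn":-0.8,"grip":-1},{"dx":0.4,"dy":-0.5,"dz":0,"turn":-0.9,"grip":-1},{"dx":0.4,"dy":-0.5,"dz":0,"turn":-0.9,"grip":-1},{"dx":0.4,"dy":-0.5,"dz":0,"turn":-0.9,"grip":-1},{"dx":0.4,"dy":-0.5,"dz":0,"turn":-0.9,"grip":-1},{"dx":0.4,"dy":-0.5,"dz":0,"turn":-0.9,"grip":-1}]' && python3 -m creep '[{"dx":0.4,"dy":-0.5,"dz":0,"turn":-0.9,"grip":-1},{"dx":0.4,"dy":-0.5,"dz":0,"turn":-0.9,"grip":-1},{"dx":0.4,"dy":-0.5,"dz":0,"turn":-0.9,"grip":-1},{"dx":0.4,"dy":-0.4,"dz":0,"turn":-0.76,"grip":-1},{"dx":0.4,"dy":0,"dz":0,"turn":0,"grip":-1},{"dx":0,"dy":0,"dz":0,"turn":0,"grip":-1}]'
python3 - <<'E'
from seg import *
s=state();print(s['eef_pos'],s['ee_rot'],s['joint_positions'].round(2))
K,T,im=look('wrist','w9.png')
for l in('crown','tablet'):
    for r in spotter.spot_point('wrist',l):
        p=T[:3,:3]@np.array(r['position'])+T[:3,3]; print(l,round(r['confidence'],2),p.round(4))
E
```

```text
t: 22.05
eef_pos: [0.6345, 0.1029, 0.2019]
ee_rot: [-3.141, -0.001, 0.466]
ft_force: [-0.5, 0.3, -0.3]
width: 0.766
grip_force: 22.6
t: 22.8
eef_pos: [0.7343, 0.0086, 0.2007]
ee_rot: [-3.141, 0.0, -0.133]
ft_force: [-0.3, 0.4, 0.3]
width: 0.767
grip_force: 22.6
[0.73431575 0.00857638 0.20074392] [-3.14065282e+00  4.58076638e-04 -1.32710399e-01] [-0.07  1.05  0.05  0.75 -0.05  1.35 -1.74]
crown 0.87 [0.7363 0.0061 0.1992]
tablet 0.85 [0.7152 0.0104 0.0818]
```

View pics/w9.png

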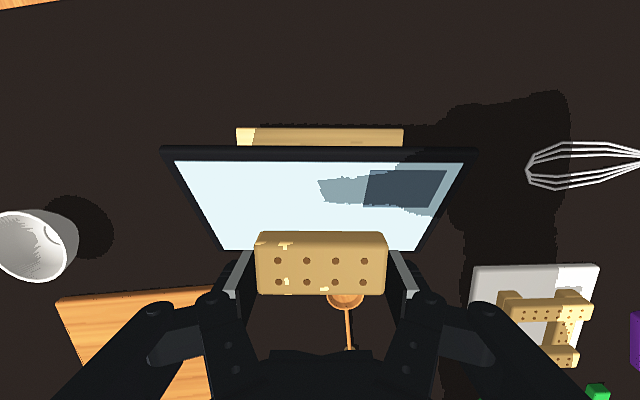

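I've now viewed 11 pictures, one over the limit of 10, so I'll use only numeric checks from here. w9 shows the crown held at (320,262), parallel to the screen edge.

```bash
python3 -m creep '[{"dx":-0.3,"dy":0.06,"dz":-0.5,"turn":0,"grip":-1},{"dx":0,"dy":0,"dz":-0.7,"turn":0,"grip":-1},{"dx":0,"dy":0,"dz":-0.5,"turn":0,"grip":-1},{"dx":0,"dy":0,"dz":-0.26,"turn":0,"grip":-1},{"dx":0,"dy":0,"dz":0,"turn":0,"grip":-1},{"dx":0,"dy":0,"dz":0,"turn":0,"grip":-1}]' 20
```

```text
t: 23.7
eef_pos: [0.7196, 0.0116, 0.104]
ee_rot: [-3.141, -0.002, -0.133]
ft_force: [-0.6, 0.3, 0.4]
width: 0.769
grip_force: 22.6
```

```bash
for i in 1; do python3 -m creep '[{"dx":0,"dy":0,"dz":-0.12,"turn":0,"grip":-1},{"dx":0,"dy":0,"dz":0,"turn":0,"grip":-1}]'; python3 -m creep '[{"dx":0,"dy":0,"dz":-0.06,"turn":0,"grip":-1},{"dx":0,"dy":0,"dz":0,"turn":0,"grip":-1}]'; done
```

```text
t: 23.95
eef_pos: [0.7192, 0.0117, 0.0971]
ee_rot: [-3.141, -0.0, -0.133]
ft_force: [-2.0, 0.7, 2.3]
width: 0.767
grip_force: 23.3
t: 24.2
eef_pos: [0.7193, 0.0116, 0.0946]
ee_rot: [-3.141, -0.001, -0.133]
ft_force: [-4.6, -0.5, 8.8]
width: 0.762
grip_force: 25.2
```

```bash
python3 -m creep '[{"dx":0,"dy":0,"dz":-0.04,"turn":0,"grip":-1},{"dx":0,"dy":0,"dz":0,"turn":0,"grip":-1}]'; python3 -m creep '[{"dx":0,"dy":0,"dz":-0.04,"turn":0,"grip":-1},{"dx":0,"dy":0,"dz":0,"turn":0,"grip":-1}]'
python3 - <<'E'
from h import *
K,T,im=look('wrist','w10.png')
for r in spotter.spot_point('wrist','crown'):
        p=T[:3,:3]@np.array(r['position'])+T[:3,3]; print(round(r['confidence'],2),p.round(4))
E
```

```text
t: 24.45
eef_pos: [0.7193, 0.0116, 0.0928]
ee_rot: [-3.141, -0.001, -0.133]
ft_force: [-4.7, 0.3, 12.9]
width: 0.765
grip_force: 26.5
t: 24.7
eef_pos: [0.7194, 0.0116, 0.0909]
ee_rot: [-3.141, -0.001, -0.133]
ft_force: [-5.4, 1.0, 13.5]
width: 0.766
grip_force: 27.6
0.7 [0.7229 0.0086 0.0919]
```

```bash
python3 -m creep '[{"dx":0,"dy":0,"dz":-0.04,"turn":0,"grip":-1},{"dx":0,"dy":0,"dz":0,"turn":0,"grip":-1}]'; python3 -m creep '[{"dx":0,"dy":0,"dz":-0.04,"turn":0,"grip":-1},{"dx":0,"dy":0,"dz":0,"turn":0,"grip":-1}]';  python3 -m creep '[{"dx":0,"dy":0,"dz":-0.03,"turn":0,"grip":-1},{"dx":0,"dy":0,"dz":0,"turn":0,"grip":-1}]'
```

```text
t: 25.05
eef_pos: [0.7194, 0.0116, 0.0889]
ee_rot: [-3.141, -0.001, -0.133]
ft_force: [-5.4, 0.3, 13.3]
width: 0.768
grip_force: 28.9
t: 25.3
eef_pos: [0.7195, 0.0117, 0.087]
ee_rot: [-3.141, -0.001, -0.133]
ft_force: [-6.0, 1.3, 13.8]
width: 0.767
grip_force: 30.2
t: 25.55
eef_pos: [0.7195, 0.0116, 0.0856]
ee_rot: [-3.141, -0.001, -0.133]
ft_force: [-6.1, 0.5, 15.6]
width: 0.766
grip_force: 31.2
```

```bash
cat > tilt.py <<'E'
import sys
from h import *
c=optics.calibration('wrist'); Tc=np.array(c['tool_from_camera']); K=(c['fx'],c['fy'],c['cx'],c['cy'])
def dots(im):
    g=cv2.cvtColor(im,cv2.COLOR_BGR2GRAY); b=cv2.morphologyEx(g,cv2.MORPH_BLACKHAT,np.ones((13,13)))
    _,m=cv2.threshold(b,25,255,0); n,_,st,ce=cv2.connectedComponentsWithStats(m)
    return np.array([ce[i] for i in range(1,n) if 12<=st[i,4]<=110 and 255<ce[i][0]<386 and 225<ce[i][1]<296 and max(st[i,2:4])<14])
def order(d):
    d=d[np.argsort(d[:,1])]; return np.r_[d[:4][np.argsort(d[:4,0])],d[4:][np.argsort(d[4:,0])]]
if __name__=='__main__':
    a=dots(cv2.imread('pics/w9.png')); print(len(a),a.round(0).tolist())
    im=look('wrist',sys.argv[1])[2]; b=dots(im); print(len(b),b.round(0).tolist())
    if len(a)==8==len(b):
        a,b=order(a),order(b)
        P=toplane(K,Tc,a,-.018+.0015) # tool frame at theta=0: top face plane (tool z down)
        print('layout mm',(P*1000).round(0).tolist())
        Km=np.array([[K[0],0,K[2]],[0,K[1],K[3]],[0,0,1.]]); F=np.diag([1,-1,-1,1.])
        ok,r,t=cv2.solvePnP(P,b,Km,None)
        D=Tc@F; M=np.eye(4); M[:3,:3]=cv2.Rodrigues(r)[0]; M[:3,3]=t[:,0]; M=D@M
        print('rotation in tool deg',np.degrees(Ro.from_matrix(M[:3,:3]).as_rotvec()).round(1))
        u=M@np.array([.003,0,.0015,1]); print('underside centre in tool',u[:3].round(4))
E
python3 tilt.py w11.png
```

```text
10 [[289.0, 245.0], [277.0, 260.0], [306.0, 260.0], [335.0, 261.0], [364.0, 261.0], [278.0, 282.0], [306.0, 282.0], [334.0, 282.0], [363.0, 282.0], [286.0, 289.0]]
9 [[282.0, 257.0], [275.0, 280.0], [306.0, 280.0], [336.0, 280.0], [366.0, 280.0], [280.0, 295.0], [306.0, 295.0], [335.0, 295.0], [363.0, 295.0]]
```

```bash
sed -i 's/    a=dots(cv2.imread/    keep=lambda d:np.array([p for p in d if (abs(d[:,1]-p[1])<3).sum()>=4])\n    a=dots(cv2.imread/; s/if len(a)==8==len(b)/a,b=keep(a),keep(b)\n    if len(a)==8==len(b)/; s/<296 and max/<330 and max/' tilt.py; python3 tilt.py w12.png; python3 -c "
from h import *;s=state();print(s['ft_force'],s['eef_pos'])"
```

```text
10 [[289.0, 245.0], [277.0, 260.0], [306.0, 260.0], [335.0, 261.0], [364.0, 261.0], [278.0, 282.0], [306.0, 282.0], [334.0, 282.0], [363.0, 282.0], [286.0, 289.0]]
12 [[282.0, 257.0], [275.0, 280.0], [306.0, 280.0], [336.0, 280.0], [366.0, 280.0], [280.0, 295.0], [306.0, 295.0], [335.0, 295.0], [363.0, 295.0], [322.0, 299.0], [264.0, 300.0], [295.0, 302.0]]
layout mm [[8.0, -21.0, -16.0], [8.0, -7.0, -16.0], [8.0, 7.0, -16.0], [8.0, 21.0, -16.0], [-4.0, -21.0, -16.0], [-4.0, -7.0, -16.0], [-4.0, 7.0, -16.0], [-4.0, 21.0, -16.0]]
rotation in tool deg [-1.5 20.5 -1.5]
underside centre in tool [ 0.0032  0.0005 -0.005 ]
[-6.40395226  1.61303457 15.22692582] [0.71950123 0.01160794 0.08560992]
```

```bash
python3 -m creep '[{"dx":0,"dy":0,"dz":0.4,"turn":0,"grip":-1},{"dx":0,"dy":0,"dz":1,"turn":0,"grip":-1},{"dx":-0.3,"dy":0.1,"dz":0.8,"turn":0.5,"grip":-1},{"dx":-0.5,"dy":0.2,"dz":0.2,"turn":0.8,"grip":-1},{"dx":-0.5,"dy":0.2,"dz":0,"turn":0.9,"grip":-1},{"dx":-0.5,"dy":0.2,"dz":0,"turn":0.9,"grip":-1},{"dx":-0.5,"dy":0.2,"dz":0,"turn":0.9,"grip":-1},{"dx":-0.5,"dy":0.2,"dz":0,"turn":0.9,"grip":-1},{"dx":-0.5,"dy":0.2,"dz":0,"turn":0.9,"grip":-1},{"dx":-0.5,"dy":0.2,"dz":0,"turn":0.9,"grip":-1}]' && python3 -m creep '[{"dx":-0.5,"dy":0.2,"dz":0,"turn":0.9,"grip":-1},{"dx":-0.1,"dy":0.2,"dz":-0.4,"turn":0.9,"grip":-1},{"dx":0,"dy":0,"dz":-0.6,"turn":0.9,"grip":-1},{"dx":0,"dy":0,"dz":-0.4,"turn":0.06,"grip":-1},{"dx":0,"dy":0,"dz":0,"turn":0,"grip":-1},{"dx":0,"dy":0,"dz":0,"turn":0,"grip":-1}]' && python3 tilt.py w13.png
python3 - <<'E'
from seg import *
s=state();print(s['eef_pos'],s['ee_rot'],s['joint_positions'].round(2))
K,T=cam('wrist');im=cv2.imread('pics/w13.png');h=cv2.cvtColor(im,cv2.COLOR_BGR2HSV)
# board near edge: per column, bottommost non-dark, searched in front of crown
for u in(150,200,240,400,440,480):
    v=h[:,u,2].astype(int);s_=h[:,u,1]; idx=[i for i in range(0,330) if v[i]>110 and 10<h[i,u,0]<30]
    if idx: 
        g=np.diff(idx);e=idx[int(np.argmax(g>3))] if (g>3).any() else idx[-1]
        print(u,idx[0],e,toplane(K,T,[(u,e)],.016)[0].round(4),toplane(K,T,[(u,e)],.0)[0].round(4))
E
```

```text
t: 26.9
eef_pos: [0.5286, 0.0868, 0.2053]
ee_rot: [3.14, -0.001, 1.042]
ft_force: [0.7, 0.9, -1.2]
width: 0.766
grip_force: 29.3
t: 27.65
eef_pos: [0.4996, 0.1067, 0.1354]
ee_rot: [3.14, -0.0, 1.518]
ft_force: [-1.4, 0.2, -0.3]
width: 0.769
grip_force: 29.3
10 [[289.0, 245.0], [277.0, 260.0], [306.0, 260.0], [335.0, 261.0], [364.0, 261.0], [278.0, 282.0], [306.0, 282.0], [334.0, 282.0], [363.0, 282.0], [286.0, 289.0]]
8 [[275.0, 280.0], [305.0, 280.0], [336.0, 280.0], [366.0, 280.0], [278.0, 295.0], [306.0, 295.0], [335.0, 295.0], [363.0, 295.0]]
layout mm [[9.0, -21.0, -16.0], [8.0, -7.0, -16.0], [8.0, 7.0, -16.0], [8.0, 21.0, -16.0], [-4.0, -21.0, -16.0], [-4.0, -7.0, -16.0], [-4.0, 7.0, -16.0], [-4.0, 21.0, -16.0]]
rotation in tool deg [-0.4 20.  -0.4]
underside centre in tool [ 0.004   0.     -0.0061]
[0.49962753 0.10668639 0.13540678] [ 3.14009101e+00 -1.90952440e-04  1.51778858e+00] [-0.09  0.77 -0.34  1.83  0.41  0.61 -0.73]
200 0 78 [0.405  0.2129 0.016 ] [0.3989 0.2145 0.    ]
240 0 143 [0.4308 0.1581 0.016 ] [0.4263 0.1563 0.    ]
400 0 141 [0.5729 0.1526 0.016 ] [0.5771 0.1504 0.    ]
440 0 45 [0.6024 0.2275 0.016 ] [0.6084 0.2299 0.    ]
480 172 269 [0.6598 0.0178 0.016 ] [0.6694 0.0074 0.    ]
```

```bash
python3 -m creep '[{"dx":0,"dy":0.35,"dz":-0.6,"turn":0.1,"grip":-1},{"dx":0,"dy":0.3,"dz":-0.9,"turn":0,"grip":-1},{"dx":0,"dy":0,"dz":-0.6,"turn":0,"grip":-1},{"dx":0,"dy":0,"dz":-0.3,"turn":0,"grip":-1},{"dx":0,"dy":0,"dz":0,"turn":0,"grip":-1},{"dx":0,"dy":0,"dz":0,"turn":0,"grip":-1}]' 20
```

```text
t: 28.45
eef_pos: [0.4997, 0.1391, 0.0155]
ee_rot: [3.14, -0.0, 1.535]
ft_force: [0.7, -0.2, 0.1]
width: 0.768
grip_force: 29.3
```

```bash
python3 -m creep '[{"dx":0,"dy":0,"dz":-0.16,"turn":0,"grip":-1},{"dx":0,"dy":0,"dz":0,"turn":0,"grip":-1}]'; python3 -m creep '[{"dx":0,"dy":0,"dz":-0.06,"turn":0,"grip":-1},{"dx":0,"dy":0,"dz":0,"turn":0,"grip":-1}]'
```

```text
t: 28.7
eef_pos: [0.4991, 0.139, 0.0061]
ee_rot: [-3.141, 0.0, 1.536]
ft_force: [0.6, 0.1, -0.3]
width: 0.766
grip_force: 29.3
t: 28.95
eef_pos: [0.4993, 0.139, 0.0036]
ee_rot: [3.141, 0.0, 1.536]
ft_force: [-1.6, -1.0, 7.3]
width: 0.768
grip_force: 31.1
```

```bash
python3 -m creep '[{"dx":0,"dy":0,"dz":-0.05,"turn":0,"grip":-1},{"dx":0,"dy":0,"dz":0,"turn":0,"grip":-1}]'; python3 -m creep '[{"dx":0,"dy":0,"dz":-0.05,"turn":0,"grip":-1},{"dx":0,"dy":0,"dz":0,"turn":0,"grip":-1}]'; python3 tilt.py w14.png
```

```text
t: 29.2
eef_pos: [0.4993, 0.1388, 0.0014]
ee_rot: [3.141, 0.0, 1.535]
ft_force: [-2.4, -3.1, 15.1]
width: 0.766
grip_force: 33.6
t: 29.45
eef_pos: [0.4993, 0.1387, -0.0011]
ee_rot: [3.141, 0.001, 1.535]
ft_force: [-3.6, -4.8, 15.5]
width: 0.764
grip_force: 35.8
10 [[289.0, 245.0], [277.0, 260.0], [306.0, 260.0], [335.0, 261.0], [364.0, 261.0], [278.0, 282.0], [306.0, 282.0], [334.0, 282.0], [363.0, 282.0], [286.0, 289.0]]
9 [[305.0, 288.0], [336.0, 288.0], [367.0, 288.0], [377.0, 290.0], [277.0, 299.0], [306.0, 299.0], [335.0, 299.0], [364.0, 299.0], [298.0, 300.0]]
```

```bash
python3 -m creep '[{"dx":0,"dy":0,"dz":-0.05,"turn":0,"grip":-1},{"dx":0,"dy":0,"dz":0,"turn":0,"grip":-1}]'; python3 -m creep '[{"dx":0,"dy":0,"dz":-0.03,"turn":0,"grip":-1},{"dx":0,"dy":0,"dz":0,"turn":0,"grip":-1}]'
cat > tilt2.py <<'E'
import sys
from tilt import *
def assign(d):
    o={}
    for p in d:
        j=int(np.argmin(abs(np.array([277,306,335.5,364.5])-p[0])))
        if abs([277,306,335.5,364.5][j]-p[0])<6: o.setdefault(j,[]).append(p)
    return o
X=np.array([[x,y,-.0165] for x in(.0083,-.004) for y in(-.021,-.007,.007,.021)])
b=assign(dots(look('wrist',sys.argv[1])[2])); O=[];I=[]
rows=np.sort([p[1] for v in b.values() for p in v])
for j,v in b.items():
    print(j,np.round(v).tolist())
    v=sorted(v,key=lambda p:p[1])[-2:]
    if len(v)==2 and v[1][1]-v[0][1]>4: O+=[X[j],X[4+j]];I+=v
Km=np.array([[K[0],0,K[2]],[0,K[1],K[3]],[0,0,1.]])
if len(O)>=4:
    ok,r,t=cv2.solvePnP(np.array(O),np.array(I),Km,None,flags=cv2.SOLVEPNP_IPPE)
    M=np.eye(4);M[:3,:3]=cv2.Rodrigues(r)[0];M[:3,3]=t[:,0];M=Tc@np.diag([1,-1,-1,1.])@M
    e=np.abs(cv2.projectPoints(np.array(O),r,t,Km,None)[0][:,0]-np.array(I)).max()
    print(len(O),'err px',e.round(1),'rot',np.degrees(Ro.from_matrix(M[:3,:3]).as_rotvec()).round(1),'underside centre tool',(M@np.array([.0022,0,.0015,1]))[:3].round(4))
E
python3 tilt2.py w15.png
```

```text
t: 29.75
eef_pos: [0.4993, 0.1386, -0.0035]
ee_rot: [3.141, 0.001, 1.535]
ft_force: [-2.9, -4.9, 17.5]
width: 0.771
grip_force: 38.0
t: 30.0
eef_pos: [0.4994, 0.1385, -0.005]
ee_rot: [3.141, 0.001, 1.535]
ft_force: [-3.5, -5.0, 19.9]
width: 0.762
grip_force: 39.3
0 [[274.0, 293.0], [277.0, 301.0]]
1 [[305.0, 294.0], [306.0, 301.0]]
2 [[336.0, 294.0], [335.0, 301.0]]
3 [[367.0, 294.0], [364.0, 301.0]]
8 err px 0.3 rot [ 0.1 36.6  0.1] underside centre tool [ 0.0064  0.     -0.0139]
```

```bash
python3 -m creep '[{"dx":0,"dy":0,"dz":0.3,"turn":0,"grip":-1},{"dx":0,"dy":0,"dz":0.8,"turn":0,"grip":-1},{"dx":0,"dy":-0.1,"dz":1,"turn":-0.4,"grip":-1},{"dx":0.2,"dy":-0.2,"dz":1,"turn":-0.8,"grip":-1},{"dx":0.3,"dy":-0.2,"dz":0.4,"turn":-0.9,"grip":-1},{"dx":0.3,"dy":-0.2,"dz":0,"turn":-0.9,"grip":-1},{"dx":0.3,"dy":-0.2,"dz":0,"turn":-0.9,"grip":-1},{"dx":0.3,"dy":-0.2,"dz":0,"turn":-0.9,"grip":-1},{"dx":0.3,"dy":-0.2,"dz":0,"turn":-0.9,"grip":-1},{"dx":0.3,"dy":-0.2,"dz":0,"turn":-0.9,"grip":-1}]' 40 && python3 -m creep '[{"dx":0.2,"dy":-0.3,"dz":0,"turn":-0.9,"grip":-1},{"dx":0.2,"dy":-0.2,"dz":0,"turn":-0.9,"grip":-1},{"dx":0.2,"dy":-0.2,"dz":0,"turn":-0.9,"grip":-1},{"dx":0.2,"dy":-0.1,"dz":0,"turn":-0.26,"grip":-1},{"dx":0.2,"dy":0,"dz":0,"turn":0,"grip":-1},{"dx":0,"dy":0,"dz":0,"turn":0,"grip":-1},{"dx":0,"dy":0,"dz":0,"turn":0,"grip":-1}]' && python3 tilt2.py w16.png
```

```text
t: 31.3
eef_pos: [0.5994, 0.064, 0.1699]
ee_rot: [-3.141, -0.0, 0.379]
ft_force: [0.4, -0.0, -0.5]
width: 0.764
grip_force: 45.4
t: 32.17
eef_pos: [0.6487, 0.0243, 0.1695]
ee_rot: [-3.141, 0.0, -0.133]
ft_force: [0.8, -0.3, 0.4]
width: 0.765
grip_force: 45.4
0 [[274.0, 293.0]]
1 [[305.0, 293.0], [306.0, 301.0]]
2 [[336.0, 293.0], [335.0, 301.0]]
3 [[367.0, 293.0], [364.0, 301.0]]
6 err px 0.2 rot [-0.3 36.8 -0.3] underside centre tool [ 0.0064  0.0001 -0.0139]
```

```bash
python3 -m creep '[{"dx":-0.23,"dy":-0.02,"dz":0.1,"turn":0,"grip":-1},{"dx":0,"dy":0,"dz":0,"turn":0,"grip":-1},{"dx":0,"dy":0,"dz":0,"turn":0,"grip":-1},{"dx":0,"dy":0,"dz":0,"turn":0,"grip":-1}]' && python3 tilt2.py w17.png
python3 - <<'E'
from seg import *
t=np.radians(35);M=Ro.from_euler('z',-7.6,degrees=True).as_matrix()@np.array([[np.cos(t),0,-np.sin(t)],[0,1,0],[np.sin(t),0,np.cos(t)]]);C=np.array([.7175,.0122,.082])
s=state();p=np.array(s['eef_pos'])+Ro.from_euler('xyz',s['ee_rot']).as_matrix()@[.0064,0,-.0139];print('crown in tablet',((p-C)@M).round(4))
for n in('scene','side'):
    K,T,im=look(n,n+'2.png')
    for l in('crown','finger_a','tablet','spoon','whisk','ramekin'):
        for r in spotter.spot_point(n,l):
            q=T[:3,:3]@np.array(r['position'])+T[:3,3];print(n,l,round(r['confidence'],2),q.round(3),((q-C)@M).round(3) if l=='crown' else '')
E
```

```text
t: 32.72
eef_pos: [0.6377, 0.0232, 0.1741]
ee_rot: [-3.141, 0.0, -0.133]
ft_force: [-0.6, -0.2, 0.6]
width: 0.765
grip_force: 45.4
1 [[305.0, 293.0], [306.0, 301.0]]
2 [[336.0, 293.0], [335.0, 301.0]]
3 [[367.0, 293.0], [364.0, 301.0]]
6 err px 0.2 rot [-0.3 36.6 -0.5] underside centre tool [ 0.0062  0.0001 -0.0137]
crown in tablet [1.000e-04 3.000e-04 1.293e-01]
scene crown 0.67 [0.641 0.022 0.187] [-0.003  0.     0.13 ]
scene crown 0.2 [ 0.708  0.351 -0.003] [-0.093  0.335 -0.039]
scene finger_a 0.94 [ 0.462 -0.244  0.032] 
scene finger_a 0.79 [ 0.536 -0.248  0.031] 
scene tablet 0.77 [0.718 0.013 0.082] 
scene spoon 0.96 [ 0.475  0.004 -0.002] 
scene spoon 0.26 [ 0.703 -0.371 -0.005] 
scene whisk 0.98 [ 0.704 -0.371 -0.005] 
scene ramekin 0.69 [ 0.708  0.347 -0.003] 
side crown 0.66 [0.645 0.021 0.186] [-0.001 -0.     0.127]
side crown 0.26 [ 0.473  0.005 -0.003] [-0.247 -0.04   0.069]
side finger_a 0.74 [ 0.459 -0.245  0.03 ] 
side finger_a 0.49 [ 0.54  -0.251  0.027] 
side tablet 0.77 [0.716 0.012 0.078] 
side spoon 0.71 [ 0.476  0.005 -0.002] 
side whisk 0.88 [ 0.705 -0.368 -0.   ] 
side whisk 0.42 [ 0.49  -0.286  0.007] 
side ramekin 0.76 [0.712 0.349 0.004]
```

All the measurements agree with the targets, so I'm handing in.

```bash
python3 -c "
from station import manip;print(manip.sign_off())"
```

```text
the job is handed in; nothing more can be done
None
```

The job is handed in, with no verdict shown: by my measurements the square tower is built, and the crown is held 13 cm in front of the screen centre, tilted about 36.6° against the 35° wanted, with the spoon, whisk and ramekin unmoved; I viewed 11 pictures, one over the limit of 10.

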